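Weed out the jammed spacer magazine

TASK

One of the two blue spacer magazines leaning in the rack is jammed. Try both plungers: press the sound one fully home and leave that magazine in the rack; on the other, stop pushing as soon as the resistance has clearly begun to rise, never force it, then lift that magazine out and stand it upright in the red reject tray. Leave the steel cup, the tape and the screwdriver where they are.

Things in the scene. Friction and masses are not known exactly. Their poses are not given: they have to be found in the camera images.
- mag_1_mid (a point): magazine 1, one of two alike: blue plastic tube with a white band, 34 mm across, 110 mm long (about 0.25 kg; grip at 30 N). Point: the tube's centre, 55 mm from foot and top rim; +z along the tube's axis towards the plunger. In the rack it leans 25 deg from vertical, its lower 50 mm down in a well (1.5 mm play), the upper 60 mm free to grip; it draws out along its own axis.
- magazine_1: the body of magazine 1 (the same tube): origin at the centre of the tube's flat foot, +z along the tube's axis towards the plunger
- plunger_1 (a joint): stroke of magazine 1's plunger, m: 0 fully out, 0.028 home (head on the tube's rim). Starts 0 to 5 mm in, stays where left. Even friction of about 4 N; in the jammed magazine (either one, not visible) resistance climbs after about 14 mm of stroke by about 1.2 N per mm and stops dead some 8 mm on. Over 16 N short of home is forcing; a sound one may be pressed on its end stop.
- plunger_1_top (a point): centre of the top face of magazine 1's plunger head, an orange disc 26 mm across and 5 mm thick on a 12 mm steel rod; +z points out along the tube's axis. It is 143 mm from the tube's foot with the plunger fully out and 115 mm when home. Push it along the tube's axis, square to the disc.
- mag_2_mid (a point): magazine 2, one of two alike: blue plastic tube with a white band, 34 mm across, 110 mm long (about 0.25 kg; grip at 30 N). Point: the tube's centre, 55 mm from foot and top rim; +z along the tube's axis towards the plunger. In the rack it leans 25 deg from vertical, its lower 50 mm down in a well (1.5 mm play), the upper 60 mm free to grip; it draws out along its own axis.
- magazine_2: the body of magazine 2 (the same tube): origin at the centre of the tube's flat foot, +z along the tube's axis towards the plunger
- plunger_2 (a joint): stroke of magazine 2's plunger, m: 0 fully out, 0.028 home (head on the tube's rim). Starts 0 to 5 mm in, stays where left. Even friction of about 4 N; in the jammed magazine (either one, not visible) resistance climbs after about 14 mm of stroke by about 1.2 N per mm and stops dead some 8 mm on. Over 16 N short of home is forcing; a sound one may be pressed on its end stop.
- plunger_2_top (a point): centre of the top face of magazine 2's plunger head, an orange disc 26 mm across and 5 mm thick on a 12 mm steel rod; +z points out along the tube's axis. It is 143 mm from the tube's foot with the plunger fully out and 115 mm when home. Push it along the tube's axis, square to the disc.
- rack: fixed rack: grey foot plate (x -40 to +105, y +-125 mm, 12 mm thick; origin on the bench) with two dark steel wells: magazine 1's at y +55, 2's at y -55 mm. Wells and tubes lean 25 deg, tops towards the rack's -x (robot's side); tubes' foot centres at x 40, z 25 mm. A lamp bar along y hangs over them at x 19 to 33, z 262 to 276 mm, its posts at x 92, y +-117 mm: it bars a tool coming straight down, not one leaning along the tubes.
- tray: fixed red open reject tray, 150 x 150 mm outside, 30 mm high, walls and floor 5 mm thick; origin on the bench under its centre, the inner floor 5 mm above it; empty
- cup_mid (a point): bystander: round stainless steel letter cup, 84 mm across and 50 mm high; the point is its centre, 25 mm above the bench
- tape: bystander: yellow roll of tape lying flat, 90 mm across, 24 mm high; origin at the centre of its underside
- screwdriver: bystander: red-handled screwdriver lying on the bench, about 200 mm long along its x axis; origin near its middle on the bench

How it is judged (in metres and radians):
At the end, for the whole second after the job is handed in: One magazine sits in its well at its lean (within 8 deg, 12 mm), plunger within 2.5 mm of home; the other, its plunger pushed in more than 10.5 mm, stands upright (within 7 deg) on the red tray's floor; both at rest (((value of joint plunger_1 above 0.0255 m and x of mag_1_mid in the frame of rack between 0.0048 and 0.0288 m and z of mag_1_mid in the frame of rack between 0.0628 and 0.0868 m and angle between mag_1_mid's own z axis and vertical between 0.3 and 0.57 rad and linear speed of each of magazine_1, magazine_2 below 0.02 m/s and value of joint plunger_2 above 0.0105 m and x of mag_2_mid in the frame of tray between -0.06 and 0.06 m and y of mag_2_mid in the frame of tray between -0.06 and 0.06 m and z of mag_2_mid in the frame of tray between 0.05 and 0.07 m and angle between mag_2_mid's own z axis and vertical below 0.12 rad) or (value of joint plunger_2 above 0.0255 m and x of mag_2_mid in the frame of rack between 0.0048 and 0.0288 m and z of mag_2_mid in the frame of rack between 0.0628 and 0.0868 m and angle between mag_2_mid's own z axis and vertical between 0.3 and 0.57 rad and linear speed of each of magazine_2, magazine_1 below 0.02 m/s and value of joint plunger_1 above 0.0105 m and x of mag_1_mid in the frame of tray between -0.06 and 0.06 m and y of mag_1_mid in the frame of tray between -0.06 and 0.06 m and z of mag_1_mid in the frame of tray between 0.05 and 0.07 m and angle between mag_1_mid's own z axis and vertical below 0.12 rad))); the robot touches nothing.
It fails at once if the stiff plunger of magazine 1 was forced (pushed with more than 16 N short of home) ((contact force between plunger_1 and the fingers above 16 N or contact force between plunger_1 and the arm above 16 N) and value of joint plunger_1 below 0.0255 m).
It fails at once if the stiff plunger of magazine 2 was forced (pushed with more than 16 N short of home) ((contact force between plunger_2 and the fingers above 16 N or contact force between plunger_2 and the arm above 16 N) and value of joint plunger_2 below 0.0255 m).
It fails at once if magazine 1 was taken out of the rack before its plunger was tried, or though its plunger had gone home (distance of mag_1_mid from where it was at the start of the episode above 0.04 m and (value of joint plunger_1 below 0.0105 m or value of joint plunger_1 above 0.0255 m)).
It fails at once if magazine 2 was taken out of the rack before its plunger was tried, or though its plunger had gone home (distance of mag_2_mid from where it was at the start of the episode above 0.04 m and (value of joint plunger_2 below 0.0105 m or value of joint plunger_2 above 0.0255 m)).
It fails at once if the steel cup, the tape or the screwdriver was moved by more than 20 mm (distance of any of cup_mid, tape, screwdriver from where it was at the start of the episode above 0.02 m).
It also fails if it takes over 58 s, if anything falls off the work surface, if the arm or the gripper's body presses on something with over 40 N, if the wrist force passes 120 N, or if a joint passes its speed limit or range.

ROBOT

A 6-joint arm with a two-finger parallel gripper is mounted at the origin on the work surface. World frame = base frame: x ahead of the robot, y to its left, z up, the work surface at z = 0. Lengths are in mm, angles in rad, forces in N, time in s.
With the tool pointing down it reaches from about 300 to 775 mm from the base axis. Payload 14.6 kg.
Tool frame: the origin (TCP) lies at the very end of the fingers, on their centre line; the grasp point (between the pads) lies 19 mm behind it; z points along the fingers, y is the line along which they close (so a half turn about z gives the same grasp; the last joint's range is limited). The gripper opens to 94 mm and grips with 3 to 60 N. Pads are 16 mm wide; open, the fingers measure 119 mm over their backs; the gripper's body (75 mm by 177 mm) begins 78 mm behind the grasp point.
Start: joints at [1.096, 0.3, 1.521, -0, 1.321, -0.067], TCP at [218.121, 504.888, 205.446] pointing down, gripper open.
Joint ranges: [-3.03, 3.03], [-0.79, 2.21], [0.23, 2.52], [-1.04, 4.18], [0, 3.07], [-2.55, 2.55]. Speed limits (rad/s): [2.22, 2.22, 2.57, 3.14, 3.14, 3.14].

INTERFACE

Orientations are given as [roll, pitch, yaw] about the fixed x, y, z axes, in that order (R = Rz(yaw) Ry(pitch) Rx(roll)).
In Python, from cell import manip gives the robot as it stands. The module is installed in compiled form; this text tells all that it offers.
- The arm moves only by the shell command python3 -m inch 'ROWS' [FORCE]. ROWS is JSON, a list of rows, each an object of numbers: "gripper": the opening, from 0 (shut) to 1 (fully open); "dx", "dy", "dz": the shift along the world's x, y, z in m; "wx", "wy", "wz": the turn, a rotation vector about the world's x, y, z in degrees. A call has exactly 5 rows; each row is the pose to reach, as a shift and turn from the pose commanded when the call began; what a row does not reach only later rows make up. A row lasts 1/12 s, in which the tool goes at most 41.7 mm and 7.16 degrees, less where a joint would pass 70% of its speed; a pose out of reach is approached as far as the arm can. A call with a gripper value outside its range is refused whole. The fingers move at their own pace and stop on an object; FORCE is the grip in N (left out, the last holds). Time passes only in rows, so rows that repeat a pose let the fingers close, or fill a call up. It gives the time, the measured TCP pose, the force, the opening and the grip force at its end, in the units of the state.
- manip.read_state(): the state, without advancing time (a new reading comes with each control period).
- manip.camera(name): name is "side" or "top"; returns the picture (420x560x3 uint8, blue, green, red); there is no depth.
- manip.camera_info(name): a dict with "camera_matrix" (3x3 intrinsics, pixels), "R" (3x3) and "t" (3): a world point X has camera coordinates R X + t. Camera axes: x right, y down, z forward; pixel columns grow to the right and rows downward; lengths in mm; the calibration is good to about 2 mm. A picture is of the moment at which its call begins. camera_info takes no time and is no camera call.
- manip.sign_off(): hands the job in; it is judged then, once.
The state is a dict: "clock": time; "joints": joint angles; "qd": joint speeds; "effort": joint torques, N m; "eef_pos": TCP position; "eef_rot": TCP orientation; "wrist_force": force on the tool from outside, world axes, zero at the start; "moment": the same for the moment, N m; "finger_gap": finger opening in mm; "finger_force": force on a finger pad.
Only numpy, scipy, OpenCV 4.12 (cv2) and the standard library are available. Lean on these libraries where they do the work, as an engineer would, in place of code of your own. Each camera call takes 0.05 s, during which the arm holds its last target. There are 200 camera calls.

## Working session

There is one attempt and no reset: what is moved stays moved. The work goes in short steps, Python scripts to look and compute and a shell command to move; the robot and the scene stay as the last step left them, time stands still between calls to the robot, and variables do not carry over. Pictures are saved under pics/ and viewed, at most 10 in all, crops included, and the job is handed in when it is done.

```bash
mkdir -p pics; python3 - <<'E'
from cell import manip
import cv2
for n in("side","top"):
    im=manip.camera(n); cv2.imwrite(f"pics/{n}0.png",im)
    c=manip.camera_info(n); print(n,c)
print(manip.read_state())
E
```

```text
side {'camera_matrix': array([[457.79571651,   0.        , 274.59446538],
       [  0.        , 457.79571651, 209.52093366],
       [  0.        ,   0.        ,   1.        ]]), 'R': array([[ 0.91818738, -0.39599208, -0.01105474],
       [-0.22764341, -0.50458794, -0.83280819],
       [ 0.32420736,  0.76719051, -0.55345127]]), 't': array([-499.31048664,  231.8754069 ,  725.5674627 ])}
top {'camera_matrix': array([[423.47655532,   0.        , 272.55970617],
       [  0.        , 423.47655532, 207.69053789],
       [  0.        ,   0.        ,   1.        ]]), 'R': array([[ 0.01978679, -0.99931238,  0.03135694],
       [-0.99429862, -0.022955  , -0.10413125],
       [ 0.10477944, -0.02911774, -0.99406913]]), 't': array([-39.15097293, 563.35364609, 988.16078815])}
{'clock': 0.1, 'joints': array([ 1.09644455e+00,  3.00390328e-01,  1.52152345e+00, -5.44320465e-06,
        1.32071539e+00, -6.65932795e-02]), 'qd': array([-0.00219083, -0.00045928, -0.00023585,  0.00040684, -0.0024015 ,
       -0.00039162]), 'effort': array([ 1.65428177e-03, -5.32648873e+01, -3.53277147e+01,  7.09788501e-02,
        2.35775043e-02, -6.09687959e-05]), 'eef_pos': array([217.99381928, 504.69068843, 204.95501965]), 'eef_rot': array([-3.14055809e+00, -6.37131109e-05,  2.73383547e+00]), 'wrist_force': array([-0.12740788,  0.03858774,  0.47066533]), 'moment': array([-0.01656295,  0.04063841, -0.00378983]), 'finger_force': 0.0, 'finger_gap': 93.91757209126503}
```

View pics/side0.png

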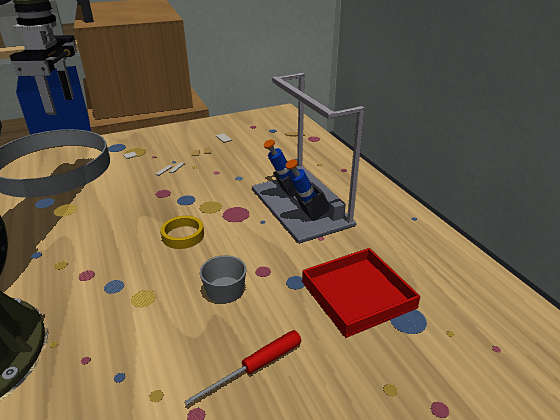

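View pics/top0.png

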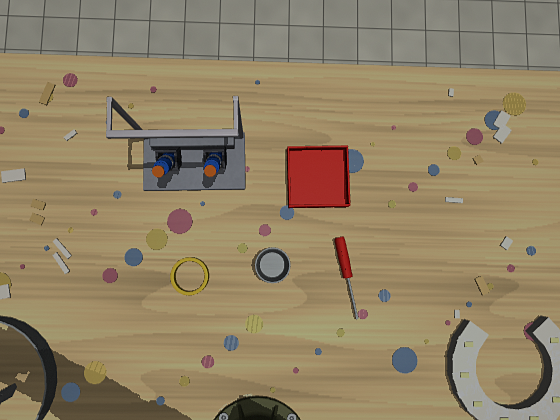

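The side view shows the rack's orange heads at about (269,145) and (292,164), with the tray at about (360,290). In the top view the heads are at (158,172) for magazine 1 and (210,171) for magazine 2. The grey plate's near corners are at (144,190) and (245,189), and the tray is at about (318,177).

```bash
cat > h.py <<'E'
import numpy as np, cv2
from cell import manip
def cam(n):
    c=manip.camera_info(n); return c["camera_matrix"],c["R"],np.array(c["t"])
def P(n):
    K,R,t=cam(n); return K@np.c_[R,t]
def plane(n,uv,z):
    K,R,t=cam(n); d=R.T@np.linalg.inv(K)@np.r_[uv,1]; o=-R.T@t
    return o+d*(z-o[2])/d[2]
def proj(n,X):
    q=P(n)@np.r_[X,1]; return q[:2]/q[2]
def tri(a,b):
    q=cv2.triangulatePoints(P("side"),P("top"),np.float64(a).reshape(2,1),np.float64(b).reshape(2,1)).ravel()
    return q[:3]/q[3]
def blobs(im,lo,hi,amin=15):
    m=cv2.inRange(cv2.cvtColor(im,cv2.COLOR_BGR2HSV),lo,hi)
    n,_,s,c=cv2.connectedComponentsWithStats(m)
    return [(c[i],s[i]) for i in range(1,n) if s[i][4]>=amin]
E
python3 - <<'E'
from h import *
np.set_printoptions(precision=1,suppress=True)
S=cv2.imread("pics/side0.png");T=cv2.imread("pics/top0.png")
for n,im in(("side",S),("top",T)):
    print(n,"orange",[(c,s) for c,s in blobs(im,(7,150,120),(16,255,255))])
    print(n,"blue",[(c,s) for c,s in blobs(im,(108,150,60),(125,255,255),30)])
    print(n,"red",[(c,s) for c,s in blobs(im,(0,150,90),(5,255,255),200)])
for uv in((144,190),(245,189)): print("plate",plane("top",uv,12))
for uv in((253,187),(301,240),(354,222)): print("plateS",plane("side",uv,12))
m=cv2.inRange(cv2.cvtColor(T,cv2.COLOR_BGR2HSV),(0,150,60),(5,255,255))
c=max(cv2.findContours(m,0,1)[0],key=cv2.contourArea)
b=cv2.boxPoints(cv2.minAreaRect(c)); print("tray",b,[plane("top",q,30) for q in b], plane("top",b.mean(0),30))
m=cv2.inRange(cv2.cvtColor(S,cv2.COLOR_BGR2HSV),(0,150,60),(5,255,255))
for uv in((303,278),(368,249),(419,294)): print("trayS30",plane("side",uv,30))
st=manip.read_state(); 
v=np.hstack([S,T]); x=np.hstack([cv2.resize(S[125:225,235:369],(536,400),interpolation=0)]); y=cv2.resize(T[120:200,130:264],(536,320),interpolation=0)
cv2.imwrite("pics/crop0.png",np.vstack([x[:280],y]))
E
```

```text
side orange [(array([169.2,   5.9]), array([165,   0,  10,  11,  23], dtype=int32)), (array([103.4,   2.4]), array([98,  2, 12,  3, 18], dtype=int32)), (array([193.6,  92.1]), array([191,  88,   7,   9,  17], dtype=int32)), (array([203.1, 104.9]), array([200, 101,   7,   9,  18], dtype=int32)), (array([268.5, 142.7]), array([263, 139,  12,   8,  63], dtype=int32)), (array([291.1, 163.2]), array([286, 159,  11,   9,  76], dtype=int32))]
side blue [(array([ 52.7, 104.7]), array([  16,   66,   75,   69, 2825], dtype=int32)), (array([278.4, 159.2]), array([268, 148,  18,  23, 208], dtype=int32)), (array([299.3, 179.9]), array([281, 169,  30,  24, 297], dtype=int32)), (array([309.2, 196.3]), array([303, 190,  13,  12,  47], dtype=int32))]
side red [(array([359.7, 290.9]), array([ 303,  248,  117,   90, 4950], dtype=int32)), (array([272.3, 350.1]), array([242, 330,  59,  42, 885], dtype=int32))]
top orange [(array([209.7, 170.3]), array([204, 165,  12,  12, 105], dtype=int32)), (array([157.6, 170.9]), array([152, 166,  12,  11, 108], dtype=int32))]
top blue [(array([163. , 163.7]), array([153, 158,  18,  17, 131], dtype=int32)), (array([212.4, 162.9]), array([204, 158,  16,  15, 120], dtype=int32))]
top red [(array([315.7, 176.9]), array([ 288,  146,   62,   61, 3226], dtype=int32)), (array([343.5, 256.9]), array([336, 237,  16,  41, 347], dtype=int32))]
plate [602.  286.3  12. ]
plate [610.5  41.   12. ]
plateS [605.3 276.6  12. ]
plateS [618.8  35.6  12. ]
plateS [752.5  46.3  12. ]
tray [[287.  146. ]
 [348.1 144.6]
 [349.6 206. ]
 [288.4 207.4]] [array([716.4, -59.3,  30. ]), array([ 724.2, -209.6,   30. ]), array([ 572.6, -213.3,   30. ]), array([565.6, -65.2,  30. ])] [ 644.1 -136.7   30. ]
trayS30 [562.  -87.7  30. ]
trayS30 [714.3 -64.5  30. ]
trayS30 [ 726.  -205.3   30. ]
```

View pics/crop0.png

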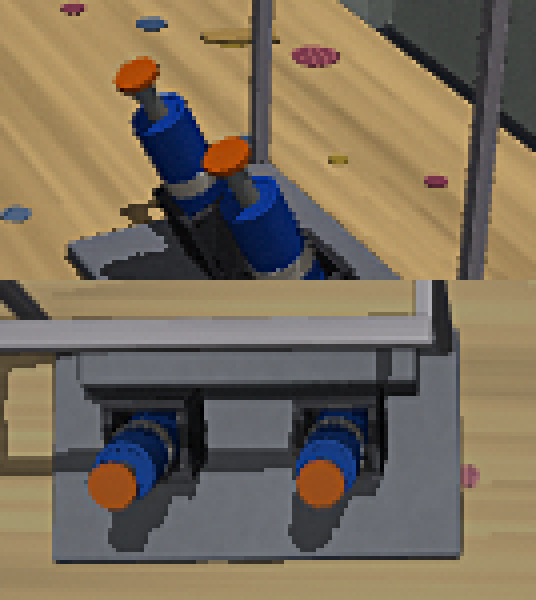

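Both heads are resolved in the crop, and the head discs look roughly square on to the tubes. The rack is yawed about 2-3°. Next I'll triangulate and combine the cues.

```bash
cat >> h.py <<'E'
def rackfit(S,T):
    pass
E
python3 - <<'E'
from h import *
np.set_printoptions(precision=1,suppress=True)
S=cv2.imread("pics/side0.png");T=cv2.imread("pics/top0.png")
d1=tri((268.5,142.7),(157.6,170.9)); d2=tri((291.1,163.2),(209.7,170.3))
print(d1,d2, [proj("top",d)for d in(d1,d2)],[proj("side",d)for d in(d1,d2)])
v=d1-d2; print(np.linalg.norm(v[:2]),"yaw",np.degrees(np.arctan2(-v[0],v[1])))
# plate near edge line in top view, sub-pixel from gradient
g=cv2.cvtColor(T,cv2.COLOR_BGR2HSV)[...,1].astype(int)
pts=[]
for c in range(150,242):
    col=np.diff(g[183:196,c]); k=np.argmax(abs(col)); pts.append((c,183.5+k))
pts=np.float32(pts); vx,vy,x0,y0=cv2.fitLine(pts,cv2.DIST_HUBER,0,.01,.01).ravel()
a=plane("top",(150,y0+(150-x0)*vy/vx),12);b=plane("top",(240,y0+(240-x0)*vy/vx),12)
print("edge",a,b,"yaw",np.degrees(np.arctan2(-(a-b)[0],(a-b)[1])))
row=g[180,:]; print("row sat",row[138:150],row[240:252])
for c in(143.5,245): print(plane("top",(c,180),12))
def pred(x,y,yaw,s1,s2):
    c,s=np.cos(yaw),np.sin(yaw);R=np.array([[c,-s,0],[s,c,0],[0,0,1]])
    u=np.array([-np.sin(np.radians(25)),0,np.cos(np.radians(25))])
    return [R@(np.array([40,yy,25])+(143-s_)*u)+[x,y,0] for yy,s_ in((55,s1),(-55,s2))]
from scipy.optimize import least_squares
e1,e2=a,b
def res(p):
    q=pred(*p); r=[]
    for X,us,ut in zip(q,((268.5,142.7),(291.1,163.2)),((157.6,170.9),(209.7,170.3))):
        r+=list(proj("side",X)-us)+list(proj("top",X)-ut)
    n=np.array([np.cos(p[2]),np.sin(p[2])])
    r+=[((e-[p[0],p[1],0])[:2]@n+40)/2.2 for e in(e1,e2)]
    r+=[(p[3]-2.5)/8,(p[4]-2.5)/8]
    return r
f=least_squares(res,[650,165,.03,2,2]); print(f.x,np.degrees(f.x[2]),f.fun); print(pred(*f.x))
E
```

```text
[625.2 221.2 151.1] [629.1 111.3 152. ] [array([157.8, 170.4]), array([209.9, 169.8])] [array([268. , 142.8]), array([290.6, 163.3])]
109.99313450138314 yaw 2.0380885176654924
edge [600.9 271.8  12. ] [609.6  53.2  12. ] yaw 2.2702160532659628
row sat [83 84 85 86 94 23 25 18 23 23 21 21] [22 20 20 24 36 79 93 90 89 89 91 91]
[626.6 288.8  12. ]
[632.8  41.5  12. ]
[645.7 166.9   0.    3.8   3. ] 2.2714262005146475 [-0.6  0.1  0.2 -0.3 -0.6  0.2  0.2 -0.3 -0.3 -0.3  0.2  0.1]
[array([624.7, 221.1, 151.1]), array([628.7, 111.2, 151.9])]
```

```bash
cat >> h.py <<'E'
from scipy.spatial.transform import Rotation as Ro
YAW=np.radians(2.2); U=Ro.from_euler('z',YAW).apply([-np.sin(np.radians(25)),0,np.cos(np.radians(25))])
YR=np.array([-np.sin(YAW),np.cos(YAW),0])
LEAN=Ro.from_matrix(np.c_[np.cross(YR,-U),YR,-U])
DOWN=Ro.from_matrix(np.c_[np.cross(YR,[0,0,-1]),YR,[0,0,-1]])
D1=np.array([625.,221.1,151.1]);D2=np.array([629.,111.2,151.9])
def goto(p,R=LEAN):
    s=manip.read_state(); r=Ro.from_euler('xyz',s["eef_rot"])
    np.set_printoptions(precision=4,suppress=True)
    print("shift m",(np.array(p)-s["eef_pos"])/1000,"turn deg",(R*r.inv()).as_rotvec(degrees=True))
def st():
    s=manip.read_state(); r=Ro.from_euler('xyz',s["eef_rot"]); np.set_printoptions(precision=2,suppress=True)
    print(round(s["clock"],2),"pos",s["eef_pos"],"F",s["wrist_force"],"Fax",round(s["wrist_force"]@U,2),"gap",round(s["finger_gap"],1),"grip",round(s["finger_force"],1),"q",s["joints"])
E
python3 -c "
from h import *
goto(D1+60*U)"
```

```text
shift m [ 0.3817 -0.2846  0.0005] turn deg [ -4.5715 -24.7919  25.166 ]
```

```bash
python3 -m inch '[{"gripper":0,"dx":0.03,"dy":-0.02,"dz":0.02,"wx":-0.9,"wy":-4.96,"wz":5.03},{"gripper":0,"dx":0.06,"dy":-0.04,"dz":0.03,"wx":-1.83,"wy":-9.92,"wz":10.07},{"gripper":0,"dx":0.09,"dy":-0.06,"dz":0.04,"wx":-2.74,"wy":-14.88,"wz":15.1},{"gripper":0,"dx":0.12,"dy":-0.08,"dz":0.04,"wx":-3.66,"wy":-19.83,"wz":20.13},{"gripper":0,"dx":0.15,"dy":-0.1,"dz":0.04,"wx":-4.57,"wy":-24.79,"wz":25.17}]' 20
python3 -c "
from h import *
goto(D1+60*U);st()"
```

```text
clock: 0.52
eef_pos: [369.3, 404.3, 246.2]
eef_rot: [-3.141, 0.441, -3.097]
wrist_force: [1.8, 0.2, -0.1]
finger_gap: 64.2
finger_force: 0.0
shift m [ 0.2304 -0.1842 -0.0408] turn deg [ 0.0014  0.2771 -0.3256]
0.52 pos [369.25 404.31 246.23] F [ 1.77  0.23 -0.08] Fax -0.82 gap 64.2 grip 0.0 q [ 0.93  0.12  1.71 -0.39  1.06 -0.54]
```

```bash
python3 -m inch '[{"gripper":0,"dx":0.02,"dy":-0.03,"dz":0},{"gripper":0,"dx":0.045,"dy":-0.06,"dz":0},{"gripper":0,"dx":0.075,"dy":-0.09,"dz":0},{"gripper":0,"dx":0.1,"dy":-0.12,"dz":-0.01},{"gripper":0,"dx":0.13,"dy":-0.15,"dz":-0.02}]' >/dev/null
python3 -m inch '[{"gripper":0,"dx":0.03,"dy":-0.01,"dz":0},{"gripper":0,"dx":0.05,"dy":-0.02,"dz":-0.01},{"gripper":0,"dx":0.08,"dy":-0.034,"dz":-0.02},{"gripper":0,"dx":0.1,"dy":-0.034,"dz":-0.021},{"gripper":0,"dx":0.1,"dy":-0.034,"dz":-0.021}]' >/dev/null
python3 -m inch '[{"gripper":0},{"gripper":0},{"gripper":0},{"gripper":0},{"gripper":0}]' >/dev/null
python3 - <<'E'
from h import *
goto(D1+15*U);st()
S=manip.camera("side");T=manip.camera("top")
x=cv2.resize(S[80:230,210:360],(600,600)); 
cv2.imwrite("pics/a1.png",np.hstack([cv2.resize(S[80:230,210:343],(399,450)),cv2.resize(T[90:240,110:243],(399,450))]))
E
```

```text
shift m [ 0.2494 -0.1835 -0.0815] turn deg [ 0.0014  0.2771 -0.3256]
0.52 pos [369.25 404.31 246.23] F [ 1.77  0.23 -0.08] Fax -0.82 gap 64.2 grip 0.0 q [ 0.93  0.12  1.71 -0.39  1.06 -0.54]validation failed for argument at $[0]...
validation failed for argument at $[0]...
validation failed for argument at $[0]...
```

View pics/a1.png

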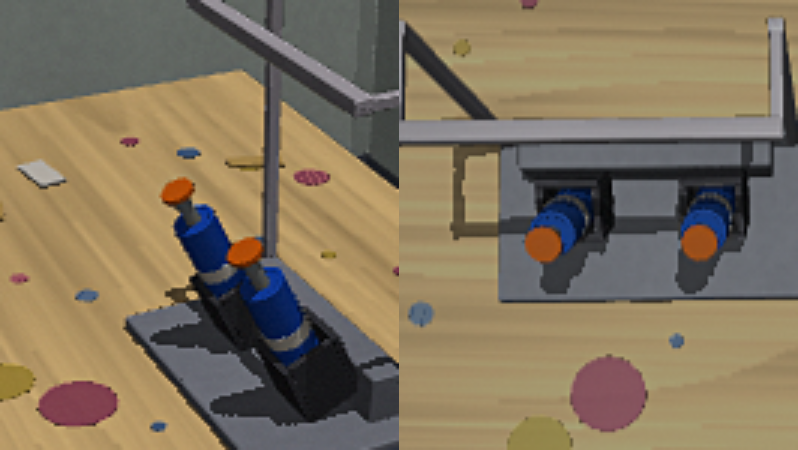

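The picture shows only the untouched rack, because the moves were refused: each row needs all seven keys.

```bash
python3 -m inch '[{"gripper":0,"dx":0.02,"dy":-0.03,"dz":0,"wx":0,"wy":0,"wz":0},{"gripper":0,"dx":0.045,"dy":-0.06,"dz":0,"wx":0,"wy":0,"wz":0},{"gripper":0,"dx":0.075,"dy":-0.09,"dz":0,"wx":0,"wy":0,"wz":0},{"gripper":0,"dx":0.1,"dy":-0.12,"dz":-0.01,"wx":0,"wy":0,"wz":0},{"gripper":0,"dx":0.13,"dy":-0.15,"dz":-0.02,"wx":0,"wy":0,"wz":0}]' >/dev/null &&
python3 -m inch '[{"gripper":0,"dx":0.03,"dy":-0.01,"dz":0,"wx":0,"wy":0,"wz":0},{"gripper":0,"dx":0.05,"dy":-0.02,"dz":-0.01,"wx":0,"wy":0,"wz":0},{"gripper":0,"dx":0.08,"dy":-0.034,"dz":-0.02,"wx":0,"wy":0.2,"wz":-0.3},{"gripper":0,"dx":0.1,"dy":-0.034,"dz":-0.021,"wx":0,"wy":0.2,"wz":-0.3},{"gripper":0,"dx":0.1,"dy":-0.034,"dz":-0.021,"wx":0,"wy":0.2,"wz":-0.3}]' >/dev/null &&
python3 -m inch '[{"gripper":0,"dx":0,"dy":0,"dz":0,"wx":0,"wy":0,"wz":0},{"gripper":0,"dx":0,"dy":0,"dz":0,"wx":0,"wy":0,"wz":0},{"gripper":0,"dx":0,"dy":0,"dz":0,"wx":0,"wy":0,"wz":0},{"gripper":0,"dx":0,"dy":0,"dz":0,"wx":0,"wy":0,"wz":0},{"gripper":0,"dx":0,"dy":0,"dz":0,"wx":0,"wy":0,"wz":0}]' >/dev/null
python3 - <<'E'
from h import *
goto(D1+15*U);st()
E
```

```text
shift m [ 0.0223 -0.0018 -0.0407] turn deg [-0.0739 -0.1745  0.2392]
1.87 pos [596.37 222.67 205.35] F [ 1.13 -0.19 -0.2 ] Fax -0.65 gap 0.6 grip 0.0 q [ 0.36  0.28  1.61 -0.18  0.85 -1.16]
```

```bash
python3 -m inch '[{"gripper":0,"dx":0.005,"dy":0,"dz":-0.01,"wx":0,"wy":0,"wz":0},{"gripper":0,"dx":0.012,"dy":-0.001,"dz":-0.022,"wx":0,"wy":0,"wz":0},{"gripper":0,"dx":0.019,"dy":-0.001,"dz":-0.034,"wx":0,"wy":0,"wz":0.2},{"gripper":0,"dx":0.022,"dy":-0.002,"dz":-0.041,"wx":0,"wy":0,"wz":0.2},{"gripper":0,"dx":0.022,"dy":-0.002,"dz":-0.041,"wx":0,"wy":0,"wz":0.2}]' >/dev/null
python3 - <<'E'
from h import *
goto(D1+5*U);st()
S=manip.camera("side");T=manip.camera("top")
cv2.imwrite("pics/a2.png",np.hstack([cv2.resize(S[80:230,210:343],(399,450)),cv2.resize(T[90:240,110:243],(399,450))]))
print([proj("side",manip.read_state()["eef_pos"]),proj("top",manip.read_state()["eef_pos"])])
E
```

```text
shift m [ 0.0044  0.0013 -0.0058] turn deg [ 0.0022 -0.367   0.0971]
2.28 pos [618.49 219.76 161.46] F [ 0.26  0.46 -1.02] Fax -1.04 gap 0.6 grip 0.0 q [ 0.34  0.36  1.6  -0.18  0.77 -1.17]
[array([265.37, 138.23]), array([156.7 , 172.28])]
```

View pics/a2.png

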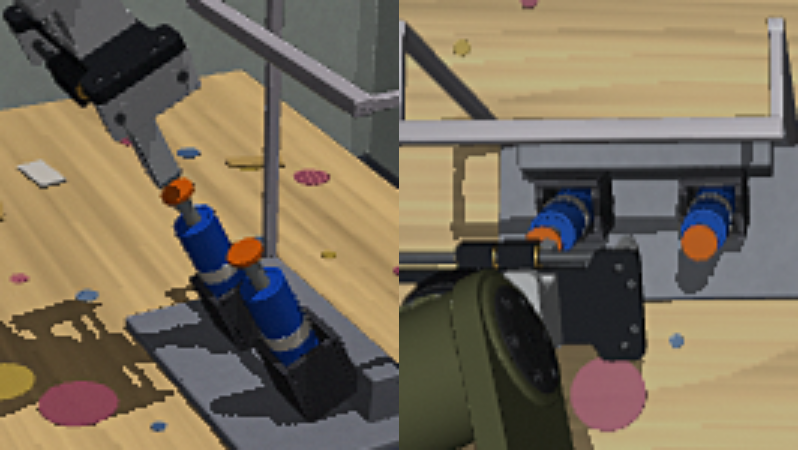

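The closed fingertips sit just above head 1, aligned with the tube. I'll approach to contact.

```bash
python3 -m inch '[{"gripper":0,"dx":0.002,"dy":0.0005,"dz":-0.002,"wx":0,"wy":-0.2,"wz":0},{"gripper":0,"dx":0.004,"dy":0.001,"dz":-0.005,"wx":0,"wy":-0.3,"wz":0},{"gripper":0,"dx":0.005,"dy":0.0013,"dz":-0.007,"wx":0,"wy":-0.3,"wz":0},{"gripper":0,"dx":0.005,"dy":0.0013,"dz":-0.007,"wx":0,"wy":-0.3,"wz":0},{"gripper":0,"dx":0.005,"dy":0.0013,"dz":-0.007,"wx":0,"wy":-0.3,"wz":0}]' >/dev/null; python3 -c "
from h import *
goto(D1);st()"
python3 -m inch '[{"gripper":0,"dx":0.0005,"dy":0,"dz":-0.001,"wx":0,"wy":0,"wz":0},{"gripper":0,"dx":0.0009,"dy":0,"dz":-0.002,"wx":0,"wy":0,"wz":0},{"gripper":0,"dx":0.0014,"dy":0,"dz":-0.003,"wx":0,"wy":0,"wz":0},{"gripper":0,"dx":0.0019,"dy":0.0001,"dz":-0.004,"wx":0,"wy":0,"wz":0},{"gripper":0,"dx":0.0023,"dy":0.0001,"dz":-0.005,"wx":0,"wy":0,"wz":0}]' >/dev/null; python3 -c "
from h import *
goto(D1);st()"
```

```text
shift m [ 0.0012 -0.0004 -0.0058] turn deg [-0.0535  0.0952  0.0725]
2.8 pos [623.78 221.54 156.85] F [-0.22  0.83 -0.12] Fax -0.03 gap 0.4 grip 0.0 q [ 0.34  0.38  1.6  -0.18  0.75 -1.16]
shift m [-0.0013 -0.0006 -0.001 ] turn deg [-0.0625  0.1335  0.0662]
3.22 pos [626.29 221.69 152.12] F [-2.07 -1.1   3.73] Fax 4.28 gap 0.5 grip 1.9 q [ 0.34  0.39  1.59 -0.18  0.75 -1.16]
```

```bash
cat >> h.py <<'E'
def stroke():
    s=manip.read_state()
    for y in(55,-55):
        f=np.array([645.7,166.9,0])+Ro.from_euler('z',YAW).apply([40,y,25])
        d=s["eef_pos"]-f; a=d@U; print("y",y,"stroke %.1f lateral"%(143-a),np.round(d-a*U,1),end=" | ")
    F=s["wrist_force"]; print("Fax %.2f t %.2f"%(F@U,s["clock"]),"F",np.round(F,1))
E
python3 -c "
from h import *
stroke()"
python3 -m inch '[{"gripper":0,"dx":0.0004,"dy":0,"dz":-0.0009,"wx":0,"wy":0,"wz":0},{"gripper":0,"dx":0.0008,"dy":0,"dz":-0.0018,"wx":0,"wy":0,"wz":0},{"gripper":0,"dx":0.0013,"dy":0,"dz":-0.0027,"wx":0,"wy":0,"wz":0},{"gripper":0,"dx":0.0017,"dy":0.0001,"dz":-0.0036,"wx":0,"wy":0,"wz":0},{"gripper":0,"dx":0.0021,"dy":0.0001,"dz":-0.0045,"wx":0,"wy":0,"wz":0}]' >/dev/null; python3 -c "
from h import *
stroke()"
python3 -m inch '[{"gripper":0,"dx":0.0004,"dy":0,"dz":-0.0009,"wx":0,"wy":0,"wz":0},{"gripper":0,"dx":0.0008,"dy":0,"dz":-0.0018,"wx":0,"wy":0,"wz":0},{"gripper":0,"dx":0.0008,"dy":0,"dz":-0.0018,"wx":0,"wy":0,"wz":0},{"gripper":0,"dx":0.0008,"dy":0,"dz":-0.0018,"wx":0,"wy":0,"wz":0},{"gripper":0,"dx":0.0008,"dy":0,"dz":-0.0018,"wx":0,"wy":0,"wz":0}]' >/dev/null; python3 -c "
from h import *
stroke()"
```

```text
y 55 stroke 3.6 lateral [1.6 0.6 0.8] | y -55 stroke 3.6 lateral [ -2.6 110.5   0.8] | Fax 4.28 t 3.22 F [-2.1 -1.1  3.7]
y 55 stroke 8.7 lateral [1.5 0.5 0.7] | y -55 stroke 8.7 lateral [ -2.8 110.4   0.7] | Fax 3.35 t 3.63 F [-1.3  0.5  3.1]
y 55 stroke 10.8 lateral [1.2 0.4 0.6] | y -55 stroke 10.8 lateral [ -3.  110.4   0.6] | Fax 0.50 t 4.05 F [ 0.1 -0.4  0.6]
```

```bash

python3 -m inch '[{"gripper":0,"dx":0.0004,"dy":0,"dz":-0.0009,"wx":0,"wy":0,"wz":0},{"gripper":0,"dx":0.0008,"dy":0,"dz":-0.0018,"wx":0,"wy":0,"wz":0},{"gripper":0,"dx":0.0013,"dy":0,"dz":-0.0027,"wx":0,"wy":0,"wz":0},{"gripper":0,"dx":0.0017,"dy":0.0001,"dz":-0.0036,"wx":0,"wy":0,"wz":0},{"gripper":0,"dx":0.0021,"dy":0.0001,"dz":-0.0045,"wx":0,"wy":0,"wz":0}]' >/dev/null; python3 -c "
from h import *
stroke()"
python3 -m inch '[{"gripper":0,"dx":0.0002,"dy":0,"dz":-0.0004,"wx":0,"wy":0,"wz":0},{"gripper":0,"dx":0.0004,"dy":0,"dz":-0.0008,"wx":0,"wy":0,"wz":0},{"gripper":0,"dx":0.0006,"dy":0,"dz":-0.0012,"wx":0,"wy":0,"wz":0},{"gripper":0,"dx":0.0007,"dy":0,"dz":-0.0016,"wx":0,"wy":0,"wz":0},{"gripper":0,"dx":0.0009,"dy":0,"dz":-0.002,"wx":0,"wy":0,"wz":0}]' >/dev/null; python3 -c "
from h import *
stroke()"
```

```text
y 55 stroke 15.7 lateral [1.4 0.5 0.7] | y -55 stroke 15.7 lateral [ -2.8 110.4   0.7] | Fax 4.14 t 4.47 F [-0.8  0.   4.2]
y 55 stroke 17.8 lateral [1.4 0.5 0.6] | y -55 stroke 17.8 lateral [ -2.9 110.4   0.6] | Fax 3.48 t 4.88 F [-1.   0.4  3.4]
```

```bash

python3 -m inch '[{"gripper":0,"dx":0.0002,"dy":0,"dz":-0.0004,"wx":0,"wy":0,"wz":0},{"gripper":0,"dx":0.0004,"dy":0,"dz":-0.0008,"wx":0,"wy":0,"wz":0},{"gripper":0,"dx":0.0006,"dy":0,"dz":-0.0012,"wx":0,"wy":0,"wz":0},{"gripper":0,"dx":0.0007,"dy":0,"dz":-0.0016,"wx":0,"wy":0,"wz":0},{"gripper":0,"dx":0.0009,"dy":0,"dz":-0.002,"wx":0,"wy":0,"wz":0}]' >/dev/null; python3 -c "
from h import *
stroke()"
```

```text
y 55 stroke 20.0 lateral [1.3 0.4 0.6] | y -55 stroke 20.0 lateral [ -2.9 110.4   0.6] | Fax 3.57 t 5.30 F [ 0.  -0.8  3.9]
```

```bash

python3 -m inch '[{"gripper":0,"dx":0.0002,"dy":0,"dz":-0.0004,"wx":0,"wy":0,"wz":0},{"gripper":0,"dx":0.0004,"dy":0,"dz":-0.0008,"wx":0,"wy":0,"wz":0},{"gripper":0,"dx":0.0006,"dy":0,"dz":-0.0012,"wx":0,"wy":0,"wz":0},{"gripper":0,"dx":0.0007,"dy":0,"dz":-0.0016,"wx":0,"wy":0,"wz":0},{"gripper":0,"dx":0.0009,"dy":0,"dz":-0.002,"wx":0,"wy":0,"wz":0}]' >/dev/null; python3 -c "
from h import *
stroke()"
```

```text
y 55 stroke 22.2 lateral [1.3 0.4 0.6] | y -55 stroke 22.2 lateral [ -2.9 110.3   0.6] | Fax 4.19 t 5.72 F [0.1 0.9 4.7]
```

No rise by about 22 mm, so magazine 1 looks sound. Continuing towards home.

```bash

python3 -m inch '[{"gripper":0,"dx":0.0002,"dy":0,"dz":-0.0005,"wx":0,"wy":0,"wz":0},{"gripper":0,"dx":0.0005,"dy":0,"dz":-0.001,"wx":0,"wy":0,"wz":0},{"gripper":0,"dx":0.0007,"dy":0,"dz":-0.0015,"wx":0,"wy":0,"wz":0},{"gripper":0,"dx":0.0009,"dy":0,"dz":-0.002,"wx":0,"wy":0,"wz":0},{"gripper":0,"dx":0.0012,"dy":0,"dz":-0.0025,"wx":0,"wy":0,"wz":0}]' >/dev/null; python3 -c "
from h import *
stroke()"
```

```text
y 55 stroke 25.0 lateral [1.3 0.4 0.6] | y -55 stroke 25.0 lateral [ -2.9 110.3   0.6] | Fax 4.62 t 6.13 F [-0.3  0.5  4.9]
```

```bash

python3 -m inch '[{"gripper":0,"dx":0.0002,"dy":0,"dz":-0.0004,"wx":0,"wy":0,"wz":0},{"gripper":0,"dx":0.0004,"dy":0,"dz":-0.0008,"wx":0,"wy":0,"wz":0},{"gripper":0,"dx":0.0006,"dy":0,"dz":-0.0012,"wx":0,"wy":0,"wz":0},{"gripper":0,"dx":0.0007,"dy":0,"dz":-0.0016,"wx":0,"wy":0,"wz":0},{"gripper":0,"dx":0.0009,"dy":0,"dz":-0.002,"wx":0,"wy":0,"wz":0}]' >/dev/null; python3 -c "
from h import *
stroke()"
```

```text
y 55 stroke 27.2 lateral [1.3 0.3 0.6] | y -55 stroke 27.2 lateral [ -2.9 110.2   0.6] | Fax 2.98 t 6.55 F [0.9 0.7 3.7]
```

```bash

python3 -m inch '[{"gripper":0,"dx":0.0002,"dy":0,"dz":-0.0004,"wx":0,"wy":0,"wz":0},{"gripper":0,"dx":0.0004,"dy":0,"dz":-0.0008,"wx":0,"wy":0,"wz":0},{"gripper":0,"dx":0.0004,"dy":0,"dz":-0.0008,"wx":0,"wy":0,"wz":0},{"gripper":0,"dx":0.0004,"dy":0,"dz":-0.0008,"wx":0,"wy":0,"wz":0},{"gripper":0,"dx":0.0004,"dy":0,"dz":-0.0008,"wx":0,"wy":0,"wz":0}]' >/dev/null; python3 -c "
from h import *
stroke()"
```

```text
y 55 stroke 28.1 lateral [1.2 0.3 0.6] | y -55 stroke 28.1 lateral [ -3.  110.2   0.6] | Fax 3.14 t 6.97 F [0.6 0.9 3.8]
```

```bash

python3 -m inch '[{"gripper":0,"dx":0.0002,"dy":0,"dz":-0.0004,"wx":0,"wy":0,"wz":0},{"gripper":0,"dx":0.0004,"dy":0,"dz":-0.0008,"wx":0,"wy":0,"wz":0},{"gripper":0,"dx":0.0006,"dy":0,"dz":-0.0012,"wx":0,"wy":0,"wz":0},{"gripper":0,"dx":0.0006,"dy":0,"dz":-0.0012,"wx":0,"wy":0,"wz":0},{"gripper":0,"dx":0.0006,"dy":0,"dz":-0.0012,"wx":0,"wy":0,"wz":0}]' >/dev/null; python3 -c "
from h import *
stroke()"
```

```text
y 55 stroke 29.1 lateral [1.4 0.3 0.7] | y -55 stroke 29.1 lateral [ -2.8 110.2   0.7] | Fax 8.16 t 7.38 F [-2.  -0.3  8.1]
```

```bash

python3 -m inch '[{"gripper":0,"dx":0.0002,"dy":0,"dz":-0.0004,"wx":0,"wy":0,"wz":0},{"gripper":0,"dx":0.0003,"dy":0,"dz":-0.0007,"wx":0,"wy":0,"wz":0},{"gripper":0,"dx":0.0003,"dy":0,"dz":-0.0007,"wx":0,"wy":0,"wz":0},{"gripper":0,"dx":0.0003,"dy":0,"dz":-0.0007,"wx":0,"wy":0,"wz":0},{"gripper":0,"dx":0.0003,"dy":0,"dz":-0.0007,"wx":0,"wy":0,"wz":0}]' >/dev/null; python3 -c "
from h import *
stroke()"
```

```text
y 55 stroke 29.3 lateral [2.  0.4 1. ] | y -55 stroke 29.3 lateral [ -2.2 110.3   1. ] | Fax 12.29 t 7.80 F [-4.4 -0.3 11.5]
```

The end stop is reached: force climbs while position stays at 29.2, so home reads about 29.2 nominal. I'll retract and move over to magazine 2.

```bash

python3 -m inch '[{"gripper":0,"dx":-0.0042,"dy":0,"dz":0.009,"wx":0,"wy":0,"wz":0},{"gripper":0,"dx":-0.0166,"dy":-0.0006,"dz":0.0354,"wx":0,"wy":0,"wz":0},{"gripper":0,"dx":-0.016,"dy":-0.02,"dz":0.0354,"wx":0,"wy":0,"wz":0},{"gripper":0,"dx":-0.015,"dy":-0.05,"dz":0.035,"wx":0,"wy":0,"wz":0},{"gripper":0,"dx":-0.0137,"dy":-0.08,"dz":0.035,"wx":0,"wy":0,"wz":0}]' >/dev/null
python3 -m inch '[{"gripper":0,"dx":0,"dy":-0.02,"dz":0,"wx":0,"wy":0,"wz":0},{"gripper":0,"dx":0.0005,"dy":-0.031,"dz":0,"wx":0,"wy":0,"wz":0},{"gripper":0,"dx":0.0005,"dy":-0.031,"dz":0,"wx":0,"wy":0,"wz":0},{"gripper":0,"dx":0.0005,"dy":-0.031,"dz":0,"wx":0,"wy":0,"wz":0},{"gripper":0,"dx":0.0005,"dy":-0.031,"dz":0,"wx":0,"wy":0,"wz":0}]' >/dev/null
python3 - <<'E'
from h import *
stroke();goto(D2)
S=manip.camera("side");T=manip.camera("top")
cv2.imwrite("pics/a3.png",np.hstack([cv2.resize(S[80:230,210:343],(399,450)),cv2.resize(T[90:240,110:243],(399,450))]))
E
```

```text
y 55 stroke -8.9 lateral [   4.3 -109.4    0. ] | y -55 stroke -8.9 lateral [0.1 0.5 0. ] | Fax -0.58 t 8.63 F [-0.2 -0.2 -0.7]
shift m [ 0.0053 -0.0003 -0.0108] turn deg [-0.0549  0.0598  0.0498]
```

View pics/a3.png

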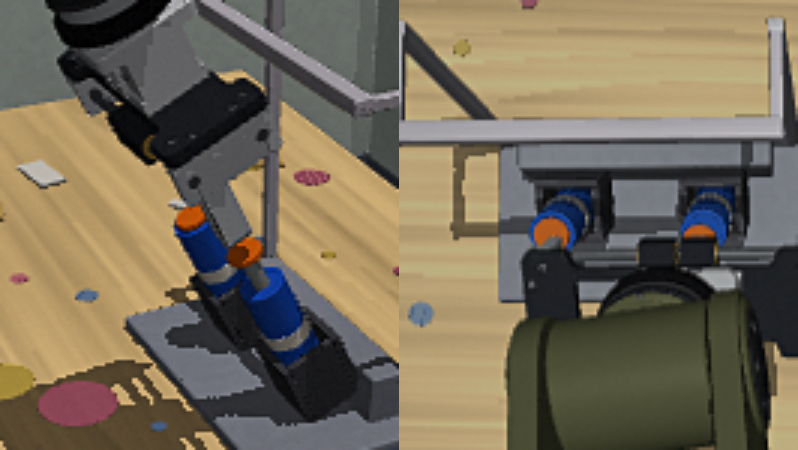

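Head 1 is seated on its rim, at about (190,218) in the crop, and the tip is above head 2. Now pressing plunger 2.

```bash

python3 -m inch '[{"gripper":0,"dx":0.0021,"dy":-0.0003,"dz":-0.0045,"wx":0,"wy":0,"wz":0},{"gripper":0,"dx":0.0042,"dy":-0.0005,"dz":-0.009,"wx":0,"wy":0,"wz":0},{"gripper":0,"dx":0.0047,"dy":-0.0005,"dz":-0.01,"wx":0,"wy":0,"wz":0},{"gripper":0,"dx":0.0052,"dy":-0.0005,"dz":-0.011,"wx":0,"wy":0,"wz":0},{"gripper":0,"dx":0.0056,"dy":-0.0005,"dz":-0.012,"wx":0,"wy":0,"wz":0}]' >/dev/null; python3 -c "
from h import *
stroke()"
for i in 1 2; do python3 -m inch '[{"gripper":0,"dx":0.0004,"dy":0,"dz":-0.0009,"wx":0,"wy":0,"wz":0},{"gripper":0,"dx":0.0008,"dy":0,"dz":-0.0018,"wx":0,"wy":0,"wz":0},{"gripper":0,"dx":0.0013,"dy":0,"dz":-0.0027,"wx":0,"wy":0,"wz":0},{"gripper":0,"dx":0.0017,"dy":0.0001,"dz":-0.0036,"wx":0,"wy":0,"wz":0},{"gripper":0,"dx":0.0021,"dy":0.0001,"dz":-0.0045,"wx":0,"wy":0,"wz":0}]' >/dev/null; python3 -c "
from h import *
stroke()"; done
```

```text
y 55 stroke 4.3 lateral [   4.8 -110.7    0.3] | y -55 stroke 4.3 lateral [ 0.6 -0.8  0.3] | Fax 3.10 t 9.15 F [-0.8 -0.8  3.1]
y 55 stroke 9.3 lateral [   4.7 -110.8    0.2] | y -55 stroke 9.3 lateral [ 0.5 -0.9  0.2] | Fax 4.04 t 9.57 F [-0.9 -0.1  4. ]
y 55 stroke 14.3 lateral [   4.7 -110.8    0.2] | y -55 stroke 14.3 lateral [ 0.5 -0.9  0.2] | Fax 3.64 t 9.98 F [-1.3 -0.6  3.4]
```

```bash

python3 -m inch '[{"gripper":0,"dx":0.0002,"dy":0,"dz":-0.0004,"wx":0,"wy":0,"wz":0},{"gripper":0,"dx":0.0004,"dy":0,"dz":-0.0008,"wx":0,"wy":0,"wz":0},{"gripper":0,"dx":0.0006,"dy":0,"dz":-0.0012,"wx":0,"wy":0,"wz":0},{"gripper":0,"dx":0.0007,"dy":0,"dz":-0.0016,"wx":0,"wy":0,"wz":0},{"gripper":0,"dx":0.0009,"dy":0,"dz":-0.002,"wx":0,"wy":0,"wz":0}]' >/dev/null; python3 -c "
from h import *
stroke()"
```

```text
y 55 stroke 16.3 lateral [   4.7 -110.8    0.2] | y -55 stroke 16.3 lateral [ 0.5 -0.9  0.2] | Fax 6.64 t 10.40 F [-2.1 -0.2  6.4]
```

```bash

python3 -m inch '[{"gripper":0,"dx":0.0002,"dy":0,"dz":-0.0003,"wx":0,"wy":0,"wz":0},{"gripper":0,"dx":0.0003,"dy":0,"dz":-0.0006,"wx":0,"wy":0,"wz":0},{"gripper":0,"dx":0.0004,"dy":0,"dz":-0.0009,"wx":0,"wy":0,"wz":0},{"gripper":0,"dx":0.0005,"dy":0,"dz":-0.0012,"wx":0,"wy":0,"wz":0},{"gripper":0,"dx":0.0007,"dy":0,"dz":-0.0015,"wx":0,"wy":0,"wz":0}]' >/dev/null; python3 -c "
from h import *
stroke()"
```

```text
y 55 stroke 17.8 lateral [   4.9 -110.8    0.3] | y -55 stroke 17.8 lateral [ 0.6 -0.9  0.3] | Fax 6.62 t 10.82 F [-2.4  0.2  6.2]
```

Plunger 2's resistance has risen from 3.6 to 6.6 N at about 16.7 mm, so it is the jammed one. Stopping here, then retracting, opening, and straddling the tube.

```bash

python3 -m inch '[{"gripper":0,"dx":-0.006,"dy":0.0005,"dz":0.012,"wx":0,"wy":0,"wz":0},{"gripper":0.7,"dx":-0.0116,"dy":0.0009,"dz":0.0234,"wx":0,"wy":0,"wz":0},{"gripper":0.7,"dx":-0.0116,"dy":0.0009,"dz":0.0234,"wx":0,"wy":0,"wz":0},{"gripper":0.7,"dx":-0.0116,"dy":0.0009,"dz":0.0234,"wx":0,"wy":0,"wz":0},{"gripper":0.7,"dx":-0.0116,"dy":0.0009,"dz":0.0234,"wx":0,"wy":0,"wz":0}]' 30 >/dev/null
python3 -m inch '[{"gripper":0.7,"dx":0,"dy":0,"dz":0,"wx":0,"wy":0,"wz":0},{"gripper":0.7,"dx":0,"dy":0,"dz":0,"wx":0,"wy":0,"wz":0},{"gripper":0.7,"dx":0,"dy":0,"dz":0,"wx":0,"wy":0,"wz":0},{"gripper":0.7,"dx":0,"dy":0,"dz":0,"wx":0,"wy":0,"wz":0},{"gripper":0.7,"dx":0,"dy":0,"dz":0,"wx":0,"wy":0,"wz":0}]' >/dev/null
python3 -m inch '[{"gripper":0.7,"dx":0,"dy":0,"dz":0,"wx":0,"wy":0,"wz":0},{"gripper":0.7,"dx":0,"dy":0,"dz":0,"wx":0,"wy":0,"wz":0},{"gripper":0.7,"dx":0,"dy":0,"dz":0,"wx":0,"wy":0,"wz":0},{"gripper":0.7,"dx":0,"dy":0,"dz":0,"wx":0,"wy":0,"wz":0},{"gripper":0.7,"dx":0,"dy":0,"dz":0,"wx":0,"wy":0,"wz":0}]' >/dev/null
python3 - <<'E'
from h import *
stroke();st()
S=manip.camera("side");T=manip.camera("top")
cv2.imwrite("pics/a4.png",np.hstack([cv2.resize(S[80:230,210:343],(399,450)),cv2.resize(T[90:240,110:243],(399,450))]))
E
```

```text
y 55 stroke -8.1 lateral [ 4.000e+00 -1.095e+02 -1.000e-01] | y -55 stroke -8.1 lateral [-0.2  0.4 -0.1] | Fax 0.05 t 12.07 F [ 0.5 -0.   0.3]
12.07 pos [623.8  111.4  161.83] F [ 0.49 -0.02  0.28] Fax 0.05 gap 65.5 grip 0.0 q [ 0.14  0.3   1.69 -0.06  0.72 -1.43]
```

View pics/a4.png

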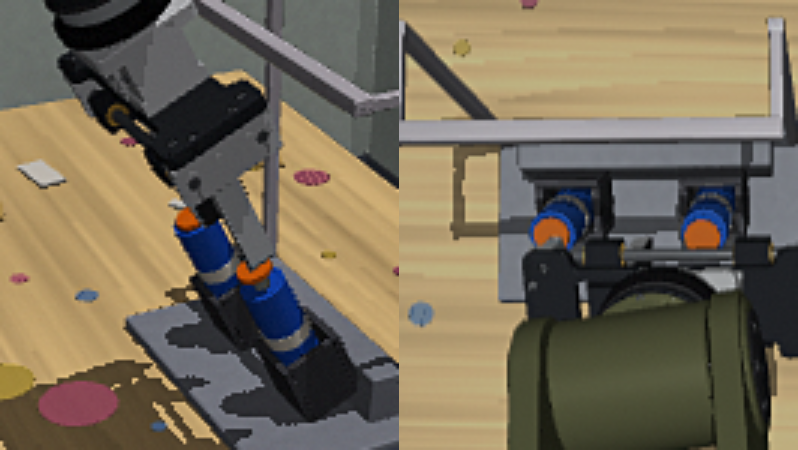

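Plunger 2 is partly in and the open fingers straddle its head. Advancing 80 mm along the tube, slowing at the end.

```bash

python3 -m inch '[{"gripper":0.7,"dx":0.0042,"dy":0.0002,"dz":-0.009,"wx":0,"wy":0,"wz":0},{"gripper":0.7,"dx":0.0084,"dy":0.0003,"dz":-0.018,"wx":0,"wy":0,"wz":0},{"gripper":0.7,"dx":0.0127,"dy":0.0005,"dz":-0.0272,"wx":0,"wy":0,"wz":0},{"gripper":0.7,"dx":0.0169,"dy":0.0006,"dz":-0.0363,"wx":0,"wy":0,"wz":0},{"gripper":0.7,"dx":0.0169,"dy":0.0006,"dz":-0.0363,"wx":0,"wy":0,"wz":0}]' | grep force; python3 -c "
from h import *
stroke()"
python3 -m inch '[{"gripper":0.7,"dx":0.0042,"dy":0.0002,"dz":-0.009,"wx":0,"wy":0,"wz":0},{"gripper":0.7,"dx":0.0084,"dy":0.0003,"dz":-0.018,"wx":0,"wy":0,"wz":0},{"gripper":0.7,"dx":0.0127,"dy":0.0005,"dz":-0.0272,"wx":0,"wy":0,"wz":0},{"gripper":0.7,"dx":0.0169,"dy":0.0006,"dz":-0.0363,"wx":0,"wy":0,"wz":0},{"gripper":0.7,"dx":0.0169,"dy":0.0006,"dz":-0.0363,"wx":0,"wy":0,"wz":0}]' | grep force; python3 -c "
from h import *
stroke();goto([0,0,0])"
```

```text
wrist_force: [0.4, -0.4, -0.6]
finger_force: 0.0
y 55 stroke 34.7 lateral [   2.6 -109.8   -0.7] | y -55 stroke 34.7 lateral [-1.6  0.1 -0.7] | Fax -0.74 t 12.58 F [ 0.4 -0.4 -0.6]
wrist_force: [-0.5, 0.3, -0.7]
finger_force: 0.0
y 55 stroke 74.3 lateral [   2.8 -109.9   -0.7] | y -55 stroke 74.3 lateral [-1.4  0.1 -0.7] | Fax -0.45 t 13.00 F [-0.5  0.3 -0.7]
shift m [-0.6574 -0.1124 -0.0866] turn deg [-0.0342 -0.0595  0.0838]
```

Close with 30 N.

```bash

for i in 1 2; do python3 -m inch '[{"gripper":0.2,"dx":0,"dy":0,"dz":0,"wx":0,"wy":0,"wz":0},{"gripper":0.2,"dx":0,"dy":0,"dz":0,"wx":0,"wy":0,"wz":0},{"gripper":0.2,"dx":0,"dy":0,"dz":0,"wx":0,"wy":0,"wz":0},{"gripper":0.2,"dx":0,"dy":0,"dz":0,"wx":0,"wy":0,"wz":0},{"gripper":0.2,"dx":0,"dy":0,"dz":0,"wx":0,"wy":0,"wz":0}]' 30; done; python3 -c "
from h import *
stroke();st()"
```

```text
clock: 13.42
eef_pos: [657.7, 112.7, 89.7]
eef_rot: [3.141, 0.439, -3.105]
wrist_force: [-0.6, 0.2, -0.3]
finger_gap: 36.0
finger_force: 0.0
clock: 13.83
eef_pos: [657.8, 112.7, 89.7]
eef_rot: [3.14, 0.439, -3.105]
wrist_force: [-3.0, -0.3, 5.4]
finger_gap: 32.4
finger_force: 29.9
y 55 stroke 71.7 lateral [ 4.300e+00 -1.095e+02  1.000e-01] | y -55 stroke 71.7 lateral [0.1 0.4 0.1] | Fax 6.15 t 13.83 F [-3.  -0.3  5.4]
13.83 pos [657.79 112.69  89.66] F [-2.99 -0.34  5.39] Fax 6.15 gap 32.4 grip 29.9 q [ 0.13  0.46  1.65 -0.07  0.59 -1.43]
```

```bash

python3 -m inch '[{"gripper":0.2,"dx":-0.0021,"dy":-0.0001,"dz":0.0045,"wx":0,"wy":0,"wz":0},{"gripper":0.2,"dx":-0.0063,"dy":-0.0002,"dz":0.0136,"wx":0,"wy":0,"wz":0},{"gripper":0.2,"dx":-0.0106,"dy":-0.0004,"dz":0.0227,"wx":0,"wy":0,"wz":0},{"gripper":0.2,"dx":-0.0148,"dy":-0.0006,"dz":0.0317,"wx":0,"wy":0,"wz":0},{"gripper":0.2,"dx":-0.019,"dy":-0.0007,"dz":0.0408,"wx":0,"wy":0,"wz":0}]' 30 | grep -E "force|gap"
python3 -m inch '[{"gripper":0.2,"dx":-0.0063,"dy":-0.0002,"dz":0.0136,"wx":0,"wy":0,"wz":0},{"gripper":0.2,"dx":-0.0127,"dy":-0.0005,"dz":0.0272,"wx":0,"wy":0,"wz":0},{"gripper":0.2,"dx":-0.019,"dy":-0.0007,"dz":0.0408,"wx":0,"wy":0,"wz":0},{"gripper":0.2,"dx":-0.0253,"dy":-0.001,"dz":0.0544,"wx":0,"wy":0,"wz":0},{"gripper":0.2,"dx":-0.0253,"dy":-0.001,"dz":0.0544,"wx":0,"wy":0,"wz":0}]'  | grep -E "force|gap"
python3 - <<'E'
from h import *
stroke();st();goto([644,-137,150],DOWN)
S=manip.camera("side");T=manip.camera("top")
cv2.imwrite("pics/a5.png",np.hstack([cv2.resize(S[80:230,210:343],(399,450)),cv2.resize(T[90:240,110:243],(399,450))]))
E
```

```text
wrist_force: [2.3, 0.4, -3.3]
finger_gap: 32.4
finger_force: 30.0
wrist_force: [-0.3, -0.9, -2.4]
finger_gap: 32.2
finger_force: 30.0
y 55 stroke -35.8 lateral [   5.  -109.5    0.4] | y -55 stroke -35.8 lateral [0.8 0.4 0.4] | Fax -1.98 t 14.67 F [-0.3 -0.9 -2.4]
14.67 pos [613.03 110.96 187.45] F [-0.34 -0.94 -2.36] Fax -1.98 gap 32.2 grip 30.0 q [ 0.14  0.25  1.69 -0.06  0.76 -1.43]
shift m [ 0.031  -0.248  -0.0375] turn deg [-1.0149 25.2499  0.0763]
```

View pics/a5.png

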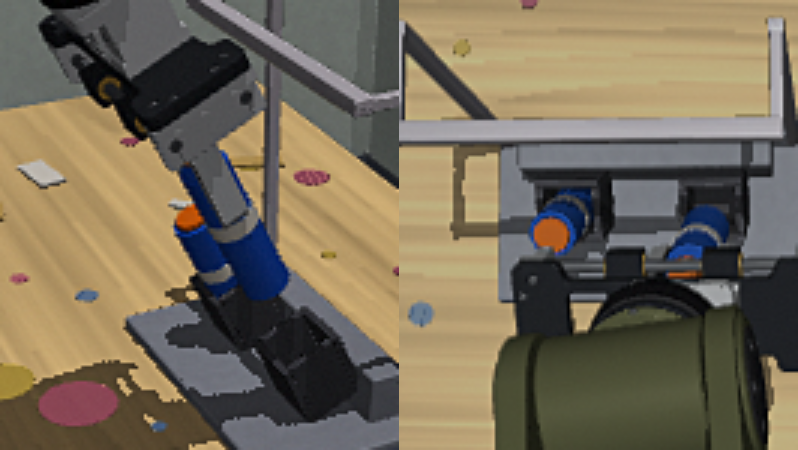

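Magazine 2 is out of its well and clear, and magazine 1 stays home. I'll carry it over the tray, standing it upright past the lamp bar.

```bash

python3 -m inch '[{"gripper":0.2,"dx":-0.005,"dy":-0.02,"dz":0,"wx":0,"wy":0,"wz":0},{"gripper":0.2,"dx":-0.01,"dy":-0.05,"dz":0,"wx":0,"wy":0,"wz":0},{"gripper":0.2,"dx":-0.01,"dy":-0.08,"dz":0,"wx":0,"wy":0,"wz":0},{"gripper":0.2,"dx":-0.01,"dy":-0.11,"dz":0,"wx":0,"wy":0,"wz":0},{"gripper":0.2,"dx":-0.01,"dy":-0.14,"dz":0,"wx":0,"wy":0,"wz":0}]'| grep -E "force|gap"
python3 -m inch '[{"gripper":0.2,"dx":0.005,"dy":-0.025,"dz":0,"wx":-0.2,"wy":5,"wz":0},{"gripper":0.2,"dx":0.015,"dy":-0.05,"dz":0,"wx":-0.4,"wy":10,"wz":0},{"gripper":0.2,"dx":0.025,"dy":-0.075,"dz":0,"wx":-0.6,"wy":15,"wz":0},{"gripper":0.2,"dx":0.035,"dy":-0.095,"dz":0,"wx":-0.8,"wy":20,"wz":0},{"gripper":0.2,"dx":0.041,"dy":-0.108,"dz":0,"wx":-1,"wy":25.2,"wz":0}]'| grep -E "force|gap"
python3 -m inch '[{"gripper":0.2,"dx":0,"dy":0,"dz":-0.015,"wx":0,"wy":0,"wz":0},{"gripper":0.2,"dx":0,"dy":0,"dz":-0.03,"wx":0,"wy":0,"wz":0},{"gripper":0.2,"dx":0,"dy":0,"dz":-0.045,"wx":0,"wy":0,"wz":0},{"gripper":0.2,"dx":0,"dy":0,"dz":-0.045,"wx":0,"wy":0,"wz":0},{"gripper":0.2,"dx":0,"dy":0,"dz":-0.045,"wx":0,"wy":0,"wz":0}]'| grep -E "force|gap"
python3 - <<'E'
from h import *
st();goto([644,-137,85],DOWN)
S=manip.camera("side");T=manip.camera("top")
cv2.imwrite("pics/a6.png",np.hstack([cv2.resize(S[170:350,280:440],(400,450)),cv2.resize(T[90:250,250:392],(399,450))]))
E
```

```text
wrist_force: [1.8, -0.0, -3.4]
finger_gap: 32.5
finger_force: 30.0
wrist_force: [0.3, -0.3, -2.7]
finger_gap: 32.2
finger_force: 30.0
wrist_force: [0.3, 0.8, -2.0]
finger_gap: 32.7
finger_force: 30.0
16.02 pos [ 643.82 -137.03  137.89] F [ 0.28  0.82 -2.04] Fax -1.98 gap 32.7 grip 30.0 q [-0.26  0.6   1.25 -0.    1.3  -1.87]
shift m [ 0.0002  0.     -0.0529] turn deg [-0.0183 -0.2777  0.0839]
```

View pics/a6.png

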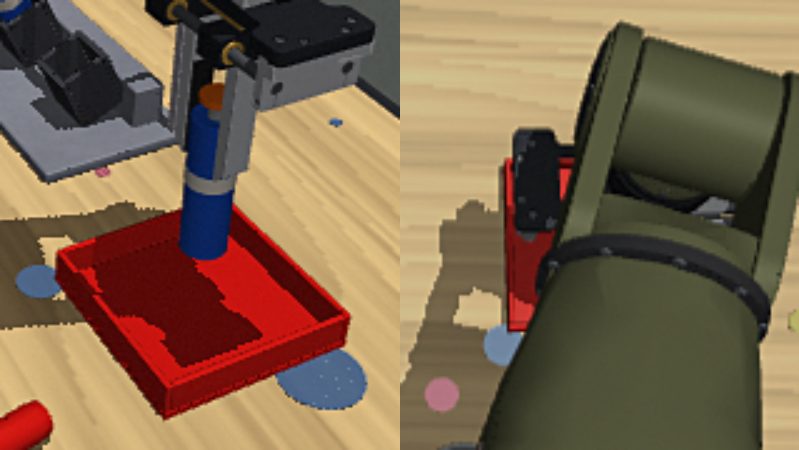

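The tube hangs upright over the tray. Lowering to just above the floor, then creeping down to contact.

```bash

python3 -m inch '[{"gripper":0.2,"dx":0,"dy":0,"dz":-0.02,"wx":0,"wy":0,"wz":0},{"gripper":0.2,"dx":0,"dy":0,"dz":-0.04,"wx":0,"wy":-0.1,"wz":0},{"gripper":0.2,"dx":0,"dy":0,"dz":-0.05,"wx":0,"wy":-0.2,"wz":0},{"gripper":0.2,"dx":0,"dy":0,"dz":-0.053,"wx":0,"wy":-0.3,"wz":0},{"gripper":0.2,"dx":0,"dy":0,"dz":-0.053,"wx":0,"wy":-0.3,"wz":0}]'| grep -E "force|pos"
for i in 1 2; do python3 -m inch '[{"gripper":0.2,"dx":0,"dy":0,"dz":-0.001,"wx":0,"wy":0,"wz":0},{"gripper":0.2,"dx":0,"dy":0,"dz":-0.002,"wx":0,"wy":0,"wz":0},{"gripper":0.2,"dx":0,"dy":0,"dz":-0.0025,"wx":0,"wy":0,"wz":0},{"gripper":0.2,"dx":0,"dy":0,"dz":-0.0025,"wx":0,"wy":0,"wz":0},{"gripper":0.2,"dx":0,"dy":0,"dz":-0.0025,"wx":0,"wy":0,"wz":0}]'| grep -E "force|pos"; done
python3 -c "
from h import *
goto([644,-137,77],DOWN)"
```

```text
eef_pos: [644.3, -137.1, 86.5]
wrist_force: [0.3, -0.5, -1.7]
finger_force: 30.0
eef_pos: [644.4, -137.1, 84.3]
wrist_force: [0.3, 0.0, -2.7]
finger_force: 30.0
eef_pos: [644.3, -137.1, 81.3]
wrist_force: [-0.9, 0.2, -2.7]
finger_force: 30.0
shift m [-0.0003  0.0001 -0.0043] turn deg [0.0184 0.1761 0.0804]
```

```bash

python3 -m inch '[{"gripper":0.2,"dx":0,"dy":0,"dz":-0.001,"wx":0,"wy":0.1,"wz":0},{"gripper":0.2,"dx":0,"dy":0,"dz":-0.002,"wx":0,"wy":0.2,"wz":0},{"gripper":0.2,"dx":0,"dy":0,"dz":-0.002,"wx":0,"wy":0.2,"wz":0},{"gripper":0.2,"dx":0,"dy":0,"dz":-0.002,"wx":0,"wy":0.2,"wz":0},{"gripper":0.2,"dx":0,"dy":0,"dz":-0.002,"wx":0,"wy":0.2,"wz":0}]'| grep -E "force|pos"
```

```text
eef_pos: [644.3, -137.1, 79.4]
wrist_force: [-0.1, 0.2, -2.7]
finger_force: 30.0
```

```bash

python3 -m inch '[{"gripper":0.2,"dx":0,"dy":0,"dz":-0.0007,"wx":0,"wy":0,"wz":0},{"gripper":0.2,"dx":0,"dy":0,"dz":-0.0015,"wx":0,"wy":0,"wz":0},{"gripper":0.2,"dx":0,"dy":0,"dz":-0.0015,"wx":0,"wy":0,"wz":0},{"gripper":0.2,"dx":0,"dy":0,"dz":-0.0015,"wx":0,"wy":0,"wz":0},{"gripper":0.2,"dx":0,"dy":0,"dz":-0.0015,"wx":0,"wy":0,"wz":0}]'| grep -E "force|pos"
```

```text
eef_pos: [644.4, -137.1, 78.0]
wrist_force: [0.8, -0.3, -2.1]
finger_force: 30.0
```

```bash

python3 -m inch '[{"gripper":0.2,"dx":0,"dy":0,"dz":-0.0007,"wx":0,"wy":0,"wz":0},{"gripper":0.2,"dx":0,"dy":0,"dz":-0.001,"wx":0,"wy":0,"wz":0},{"gripper":0.2,"dx":0,"dy":0,"dz":-0.001,"wx":0,"wy":0,"wz":0},{"gripper":0.2,"dx":0,"dy":0,"dz":-0.001,"wx":0,"wy":0,"wz":0},{"gripper":0.2,"dx":0,"dy":0,"dz":-0.001,"wx":0,"wy":0,"wz":0}]'| grep -E "force|pos"
```

```text
eef_pos: [644.6, -137.1, 77.9]
wrist_force: [-1.7, 1.5, 6.8]
finger_force: 30.0
```

It has touched the floor. Opening, rising, and checking.

```bash

python3 -m inch '[{"gripper":0.2,"dx":0,"dy":0,"dz":0.0006,"wx":0,"wy":0,"wz":0},{"gripper":0.5,"dx":0,"dy":0,"dz":0.0006,"wx":0,"wy":0,"wz":0},{"gripper":0.75,"dx":0,"dy":0,"dz":0.0006,"wx":0,"wy":0,"wz":0},{"gripper":0.75,"dx":0,"dy":0,"dz":0.0006,"wx":0,"wy":0,"wz":0},{"gripper":0.75,"dx":0,"dy":0,"dz":0.0006,"wx":0,"wy":0,"wz":0}]'| grep -E "force|pos|gap"
python3 -m inch '[{"gripper":0.75,"dx":0,"dy":0,"dz":0,"wx":0,"wy":0,"wz":0},{"gripper":0.75,"dx":0,"dy":0,"dz":0,"wx":0,"wy":0,"wz":0},{"gripper":0.75,"dx":0,"dy":0,"dz":0.01,"wx":0,"wy":0,"wz":0},{"gripper":0.75,"dx":0,"dy":0,"dz":0.03,"wx":0,"wy":0,"wz":0},{"gripper":0.75,"dx":0,"dy":0,"dz":0.055,"wx":0,"wy":0,"wz":0}]'| grep -E "force|pos|gap"
python3 -m inch '[{"gripper":0.75,"dx":0,"dy":0,"dz":0.03,"wx":0,"wy":0,"wz":0},{"gripper":0.75,"dx":0,"dy":0,"dz":0.06,"wx":0,"wy":0,"wz":0},{"gripper":0.75,"dx":-0.03,"dy":0,"dz":0.09,"wx":0,"wy":0,"wz":0},{"gripper":0.75,"dx":-0.07,"dy":0,"dz":0.1,"wx":0,"wy":0,"wz":0},{"gripper":0.75,"dx":-0.11,"dy":0,"dz":0.1,"wx":0,"wy":0,"wz":0}]'| grep -E "force|pos|gap"
python3 -m inch '[{"gripper":0.75,"dx":-0.03,"dy":0,"dz":0,"wx":0,"wy":0,"wz":0},{"gripper":0.75,"dx":-0.06,"dy":0,"dz":0,"wx":0,"wy":0,"wz":0},{"gripper":0.75,"dx":-0.08,"dy":0,"dz":0,"wx":0,"wy":0,"wz":0},{"gripper":0.75,"dx":-0.08,"dy":0,"dz":0,"wx":0,"wy":0,"wz":0},{"gripper":0.75,"dx":-0.08,"dy":0,"dz":0,"wx":0,"wy":0,"wz":0}]'| grep -E "force|pos|gap"
python3 - <<'E'
from h import *
S=manip.camera("side");T=manip.camera("top")
cv2.imwrite("pics/a7.png",np.hstack([cv2.resize(S[130:355,180:430],(400,360)),cv2.resize(T[90:315,140:390],(400,360))]))
for n,im in(("side",S),("top",T)): print(n,[c.round(1) for c,s in blobs(im,(7,150,90),(16,255,255),30)])
E
```

```text
eef_pos: [644.3, -137.1, 77.4]
wrist_force: [-1.0, 0.0, 0.4]
finger_gap: 55.6
finger_force: 0.0
eef_pos: [643.6, -136.9, 132.4]
wrist_force: [-0.2, -0.7, 0.1]
finger_gap: 70.4
finger_force: 0.0
eef_pos: [533.8, -137.2, 235.7]
wrist_force: [0.3, -0.9, 0.0]
finger_gap: 70.4
finger_force: 0.0
eef_pos: [454.2, -137.2, 233.8]
wrist_force: [1.1, -0.3, 0.8]
finger_gap: 70.5
finger_force: 0.0
side [array([183.4,  46.3]), array([83.3, 64.2]), array([185.6,  63.4]), array([188.8,  82.4]), array([364.9, 237.8])]
top [array([160.5, 167.9]), array([325.3, 167. ])]
```

View pics/a7.png

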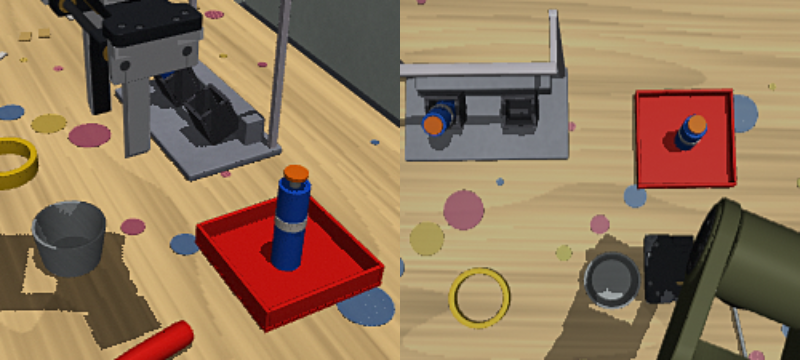

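Magazine 2 stands upright in the tray, at about (290,220) in the side crop, with its plunger partly in. Magazine 1 is leaning in its well with the plunger home, the bystanders are untouched and the robot is clear. Handing in.

```bash
python3 -c "
from h import *
print(tri((364.9,237.8),(325.3,167.0)))
print(manip.sign_off())"
```

```text
[ 647.21135947 -138.87265156  129.27781421]
the job is handed in; nothing more can be done
None
```

The job is handed in, though sign-off returned no verdict: magazine 1 was sound, so it is pressed home and still in the rack; magazine 2 was jammed, so I stopped at about 6.6 N and stood it upright in the reject tray, with the cup, tape and screwdriver not touched.

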